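# Seal the seed jars, shortest first

### The arm

A 7-joint arm with a two-finger parallel gripper is mounted at the origin on the work surface. World frame = base frame: x ahead of the robot, y to its left, z up, the work surface at z = 0. Lengths are in mm, angles in rad, forces in N, time in s.
With the tool pointing down it reaches from about 400 to 875 mm from the base axis. Payload 4.4 kg.
Tool frame: the origin (TCP) lies at the very end of the fingers, on their centre line; the grasp point (between the pads) lies 19 mm behind it (ctrl.pinch_z is the z of the grasp point in the tool frame, in mm); z points along the fingers, x is the direction in which the jaws open and shut, and the axes are right-handed (so a half turn about z gives the same grasp; the last joint's range is limited). The gripper opens to 85 mm and grips with 20 to 120 N. Pads are 22 mm wide; open, the fingers measure 114 mm over their backs; the gripper's body (76 mm by 85 mm) begins 54 mm behind the grasp point. The pads swing forward as they close: fully open they stand 13 mm farther back than shut.
Start: joints at [1.077, 0.628, 0.038, 1.517, -0.027, 0.996, -0.02], TCP at [269.694, -591.425, 231.313] pointing down, gripper open.
Joint ranges: [-3.06, 3.06], [-0.37, 2.12], [-1.25, 1.32], [0.18, 2.47], [-1.1, 4.24], [0.23, 1.98], [-2.94, 2.94]. Speed limits (rad/s): [2.57, 2.57, 3.14, 3.14, 3.14, 3.14, 3.14].

### API

Orientations are given as [roll, pitch, yaw] about the fixed x, y, z axes, in that order (R = Rz(yaw) Ry(pitch) Rx(roll)).
In Python, from cell import sensors, get_image, order, ctrl gives the robot as it stands.
- The arm moves only by the tool arm_command, never from a script. Its argument "rows" is a list that holds one entry, the list of rows, each a list of 6 numbers: the shift along the tool's x, y, z in mm, then the turn, a rotation vector about the tool's x, y, z in degrees. A call has 1 to 20 rows; each row is the pose to reach, as a shift and turn from the pose commanded when the call began, along the tool's axes at that moment; what a row does not reach only later rows make up. A row lasts 1/12 s, in which the tool goes at most 41.7 mm and 7.16 degrees, less where a joint would pass 70% of its speed; a pose out of reach is approached as far as the arm can. A call with a gripper value outside its range is refused whole. "claw" is the opening, from -1 (shut) to 1 (fully open), set as the call begins (left out, the last holds). The fingers move at their own pace and stop on an object; the grip force is fixed at half the most. Time passes only in rows, so rows that repeat a pose let the fingers close. It gives the time, the measured TCP pose, the force and the opening at its end, in the units of the state.
- sensors.read_state(): the state, without advancing time (a new reading comes with each control period).
- get_image(name): name is "side" or "top" or "wrist"; returns a dict with "pixels" (400x640x3 uint8, red, green, blue), "z_map" (400x640 float32, mm along the optical axis (not along the pixel's ray), 0 where there is no reading), "K" (3x3 intrinsics, pixels), "pose" (4x4, takes a point from camera to world coordinates). Camera axes: x right, y up, looking along -z (the intrinsics and any distortion apply to the point x, -y, -z); pixel columns grow to the right and rows downward; lengths in mm; the calibration is good to about 2 mm. The wrist camera is an equidistant fisheye: a pixel r from the principal point sees the ray r / f radians off the axis. A picture is of the moment at which its call begins.
- order.finish_job(): hands the job in, once; it reports no verdict.
The state is a dict: "clock": time; "qpos": joint angles; "qd": joint speeds; "tau": joint torques, N m; "eef_pos": TCP position; "tool_rot": TCP orientation; "force": force on the tool from outside, world axes, zero at the start; "torque": the same for the moment, N m; "width": finger opening in mm.
Only numpy, scipy, OpenCV 4.12 (cv2) and the standard library are available. Lean on these libraries where they do the work, as an engineer would, in place of code of your own. Each camera call takes 0.05 s, during which the arm holds its last target.

### The job

Seal the three lidded seed jars by pushing the knob on each lid gently all the way in with the closed fingertips: first the shortest jar, then the middle one, then the tallest. Each knob stays down by itself; leave the jars standing where they are, do not pick up or shove anything, and leave the open jar, pot, plate and trowel alone.

Things in the scene. Friction and masses are not known exactly. Their poses are not given: they have to be found in the camera images.
- short_jar: The shortest and widest of three loose, closed glass jars with steel lids (brown nuts inside). Glass 100 mm across, lid 104 mm across, 60 mm high to the top of the lid, about 0.3 to 0.6 kg. Origin: centre of its underside, z up. Stands upright on the table; which jar stands left, middle or right varies.
- short_knob_top (a point): Centre of the flat top of the round black seal knob (40 mm across, cap 8 mm thick on a thin stem) in the middle of the short jar's lid. It starts 23 mm above the lid and stands 15 mm above it once fully in and let go. The cap sits on a soft cushion that gives 1 mm per 2.5 N, 6 mm at most, and springs back, so this point dips further while it is pressed. Moves with the knob.
- short_knob (a joint): How far the short jar's knob is pushed in, in m: 0 = up (the start), 0.008 = fully in against its stop. It slides straight down against about 3 N of friction and stays where it is left; at its stop only the cap's cushion still gives, so the force climbs by 2.5 N per mm. The cushion's give is not counted. More than 0.006 counts as in.
- middle_jar: The middle in height and width of three loose, closed glass jars with steel lids (brown nuts inside). Glass 82 mm across, lid 86 mm across, 82 mm high to the top of the lid, about 0.3 to 0.6 kg. Origin: centre of its underside, z up. Stands upright on the table; which jar stands left, middle or right varies.
- middle_knob_top (a point): Centre of the flat top of the round black seal knob (40 mm across, cap 8 mm thick on a thin stem) in the middle of the middle jar's lid. It starts 23 mm above the lid and stands 15 mm above it once fully in and let go. The cap sits on a soft cushion that gives 1 mm per 2.5 N, 6 mm at most, and springs back, so this point dips further while it is pressed. Moves with the knob.
- middle_knob (a joint): How far the middle jar's knob is pushed in, in m: 0 = up (the start), 0.008 = fully in against its stop. It slides straight down against about 3 N of friction and stays where it is left; at its stop only the cap's cushion still gives, so the force climbs by 2.5 N per mm. The cushion's give is not counted. More than 0.006 counts as in.
- tall_jar: The tallest and slimmest of three loose, closed glass jars with steel lids (brown nuts inside). Glass 66 mm across, lid 70 mm across, 105 mm high to the top of the lid, about 0.3 to 0.6 kg. Origin: centre of its underside, z up. Stands upright on the table; which jar stands left, middle or right varies.
- tall_knob_top (a point): Centre of the flat top of the round black seal knob (40 mm across, cap 8 mm thick on a thin stem) in the middle of the tall jar's lid. It starts 23 mm above the lid and stands 15 mm above it once fully in and let go. The cap sits on a soft cushion that gives 1 mm per 2.5 N, 6 mm at most, and springs back, so this point dips further while it is pressed. Moves with the knob.
- tall_knob (a joint): How far the tall jar's knob is pushed in, in m: 0 = up (the start), 0.008 = fully in against its stop. It slides straight down against about 3 N of friction and stays where it is left; at its stop only the cap's cushion still gives, so the force climbs by 2.5 N per mm. The cushion's give is not counted. More than 0.006 counts as in.
- open_jar: Bystander: empty open glass jar, 76 mm across, 62 mm high, loose. Origin: centre of its underside.
- pot: Bystander: small empty terracotta pot, 72 mm across, 66 mm high, loose. Origin: centre of its underside.
- plate: Bystander: white plate, 170 mm across, 22 mm high, loose. Origin: centre of its underside.
- trowel: Bystander: hand trowel lying flat, 250 mm long, 55 mm wide, 24 mm high, loose; wooden handle along its -x, steel blade along its +x. Origin: on the table under the front end of the handle.

How it is judged (in metres and radians):
On the way, in this order (a step that is already met when the one before it is completed fails the run):
1. the short jar's knob is in (value of joint short_knob above 0.006 m), for 0.1 s.
2. the middle jar's knob is in (value of joint middle_knob above 0.006 m), for 0.1 s.
3. the tall jar's knob is in (value of joint tall_knob above 0.006 m), for 0.1 s.
At the end, for the whole second after the job is handed in: All three knobs are in by more than 6 mm of their 8 mm, every jar stands upright and at rest on the table within 25 mm of where it started, and the open jar, pot, plate and trowel are within 25 mm of where they started (value of joint each of short_knob, middle_knob, tall_knob above 0.006 m and angle between each of short_jar, middle_jar, tall_jar's own z axis and vertical below 0.08 rad and distance of each of short_jar, middle_jar, tall_jar, open_jar, pot, plate, trowel from where it was at the start of the episode below 0.025 m and height (world z) of each of short_jar, middle_jar, tall_jar below 0.006 m and linear speed of each of short_jar, middle_jar, tall_jar below 0.02 m/s); the robot touches nothing.
It fails at once if the middle jar's knob is pushed before the short jar's is in (value of joint middle_knob above 0.003 m and not (value of joint short_knob above 0.006 m)).
It fails at once if the tall jar's knob is pushed before the middle jar's is in (value of joint tall_knob above 0.003 m and not (value of joint middle_knob above 0.006 m)).
It fails at once if a jar is pressed harder than 25 N (contact force between any of the fingers, the arm and short_jar above 25 N or contact force between any of the fingers, the arm and middle_jar above 25 N or contact force between any of the fingers, the arm and tall_jar above 25 N).
It fails at once if a jar is lifted, tipped or shoved more than 30 mm (height (world z) of any of short_jar, middle_jar, tall_jar above 0.01 m or angle between any of short_jar, middle_jar, tall_jar's own z axis and vertical above 0.25 rad or distance of any of short_jar, middle_jar, tall_jar from where it was at the start of the episode above 0.03 m).
It fails at once if the open jar, pot, plate or trowel is moved more than 30 mm (distance of any of open_jar, pot, plate, trowel from where it was at the start of the episode above 0.03 m).
It also fails if it takes over 43 s, if anything falls off the work surface, if the arm or the gripper's body presses on something with over 40 N, if the wrist force passes 120 N, or if a joint passes its speed limit or range.

## Working session

There is one attempt and no reset: what is moved stays moved. The work goes in short steps, Python scripts to look and compute and a tool call to move; the robot and the scene stay as the last step left them, time stands still between calls to the robot, and variables do not carry over. Pictures are saved under pics/ and viewed, and the job is handed in when it is done.

Besides the shell and the picture viewer there is one more tool, called after "Emit:" as name(argument=value, ...) on one line, values as JSON. arm_command: Moves the arm, as the interface text tells. Its arguments: {"type":"object","properties":{"rows":{"type":"array","items":{"type":"array","items":{"type":"array","items":{"type":"number"}}}},"claw":{"type":"number"}},"required":["rows"]}

```bash
ls; mkdir -p pics; python3 - <<'E'
from cell import sensors, get_image, order, ctrl
import cv2, pickle
s=sensors.read_state();print(s)
for n in ("top","side"):
    d=get_image(n);pickle.dump(d,open(n+".pkl","wb"));cv2.imwrite(f"pics/{n}0.png",d["pixels"][:,:,::-1]);print(d["K"],d["pose"])
E
```

```text
pics
{'clock': 0.0, 'qpos': array([ 1.07721557,  0.62933247,  0.03843976,  1.5183669 , -0.02703776,
        0.99626304, -0.02000547]), 'qd': array([-7.38838252e-04, -1.24437417e-03,  1.59627907e-03,  9.55110164e-05,
       -7.42081561e-04,  8.76426294e-04, -1.13975377e-03]), 'tau': array([ 3.70773378e-04, -5.63399184e+01,  1.22629814e+00, -1.93444526e+01,
        1.09570508e-02,  1.06929091e-02,  8.82278698e-06]), 'eef_pos': array([ 269.43850152, -590.85418103,  230.39821791]), 'tool_rot': array([-3.14158323e+00,  1.85234184e-03, -1.14303978e+00]), 'force': array([ 0.16817797,  0.68889366, -0.40249516]), 'torque': array([ 0.02589056, -0.03562427,  0.05945713]), 'width': 85.4456657979315}
[[481.74935394   0.         321.30451113]
 [  0.         481.74935394 194.87993122]
 [  0.           0.           1.        ]] [[ 1.05170540e-02  9.99123756e-01 -4.05106260e-02  5.49453680e+02]
 [-9.99944643e-01  1.05214224e-02 -1.05373433e-04 -7.83142889e+00]
 [ 3.20948306e-04  4.05094916e-02  9.99179102e-01  1.35475866e+03]
 [ 0.00000000e+00  0.00000000e+00  0.00000000e+00  1.00000000e+00]]
[[503.10856366   0.         321.01615139]
 [  0.         503.10856366 203.30011655]
 [  0.           0.           1.        ]] [[-9.91546021e-01  9.62873477e-02 -8.69783607e-02  4.76122907e+02]
 [-1.29521341e-01 -7.74718848e-01  6.18898157e-01  9.24584658e+02]
 [-7.79171342e-03  6.24931558e-01  7.80640658e-01  1.29246138e+03]
 [ 0.00000000e+00  0.00000000e+00  0.00000000e+00  1.00000000e+00]]
```

View pics/top0.png

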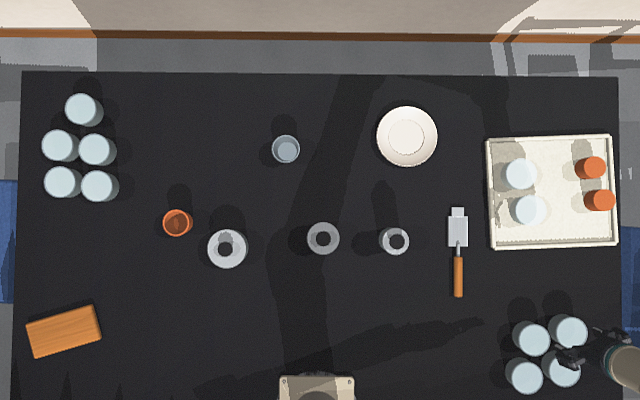

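View pics/side0.png

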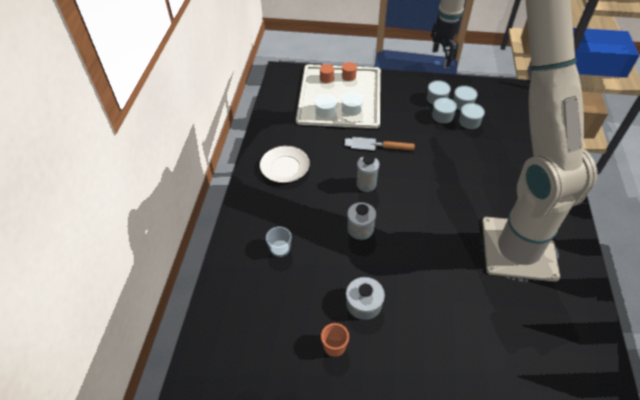

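The top view shows the short jar at about (227,249), the middle jar at (323,238) and the tall jar at (396,241). I'll enlarge these and measure the knobs.

```bash
cat > h.py <<'E'
import numpy as np, pickle
def w(d,u,v,z):
    K=d["K"];P=d["pose"]
    p=np.array([(u-K[0,2])/K[0,0]*z,-(v-K[1,2])/K[1,1]*z,-z]);return P[:3,:3]@p+P[:3,3]
def world(d):
    z=d["z_map"];v,u=np.mgrid[:400,:640];K=d["K"];P=d["pose"]
    p=np.stack([(u-K[0,2])/K[0,0]*z,-(v-K[1,2])/K[1,1]*z,-z],-1);return p@P[:3,:3].T+P[:3,3]
E
python3 - <<'E'
from h import *
import cv2
d=pickle.load(open("top.pkl","rb"));W=world(d)
im=d["pixels"][:,:,::-1]
cr=cv2.resize(im[210:275,200:420],None,fx=3.6,fy=3.6,interpolation=cv2.INTER_CUBIC);cv2.imwrite("pics/crop.png",cr)
for n,(u,v),h in(("s",(227,249),60),("m",(323,238),82),("t",(396,241),105)):
    for cam in("top","side"):
        dd=pickle.load(open(cam+".pkl","rb"));X=world(dd);
        c=W[v,u]
        near=np.hypot(X[...,0]-c[0],X[...,1]-c[1])<60
        near&=dd["z_map"]>0
        k=near&(X[...,2]>h+14)&(X[...,2]<h+40); l=near&(abs(X[...,2]-h)<7)
        for q,m in(("knob",k),("lid",l)):
            p=X[m]; 
            if len(p): print(n,cam,q,len(p),np.median(p,0).round(1),((p.min(0)+p.max(0))/2).round(1),np.ptp(p,axis=0).round(0))
# obstacles
for n,b in(("pot",(155,205,195,240)),("trowel",(440,200,475,300)),("plate",(370,100,445,170)),("oj",(268,130,305,168))):
    p=W[b[1]:b[3],b[0]:b[2]].reshape(-1,3);p=p[p[:,2]>10];print(n,p.min(0).round(),p.max(0).round())
E
```

```text
s top knob 180 [456.4 244.4  83.1] [457.2 244.   82.6] [40. 37. 16.]
s top lid 997 [457.4 241.6  60.5] [456.8 244.1  59.9] [102. 102.  14.]
s side knob 158 [452.2 248.1  82.3] [451.3 247.   81.6] [38. 40. 12.]
s side lid 853 [452.7 254.7  59.7] [451.6 246.6  59.6] [102. 102.  13.]
m top knob 185 [488.6 -13.3 105.2] [488.5 -13.3 106. ] [36. 36. 13.]
m top lid 635 [489.8 -13.1  82.4] [488.7 -13.3  82.3] [82. 85. 13.]
m side knob 118 [482.8 -10.  104.5] [483.6 -11.8 104.4] [37. 44. 16.]
m side lid 395 [483.4  -0.7  81.4] [483.7 -10.1  81.8] [83. 90. 14.]
t top knob 191 [ 484.1 -200.7  128.1] [ 484.  -200.2  127.4] [36. 38. 14.]
t top lid 374 [ 485.8 -195.8  105.2] [ 485.3 -199.6  104.7] [67. 68. 13.]
t side knob 102 [ 479.  -195.6  127.1] [ 479.2 -198.8  126.5] [36. 42. 14.]
t side lid 200 [ 478.1 -187.6  104. ] [ 477.9 -193.4  104.6] [68. 60. 13.]
pot [490.  -8.  10.] [ 560.  415. 1355.]
trowel [ 329. -414.   10.] [ 574.   -8. 1355.]
plate [ 549. -329.   10.] [ 855.   -8. 1355.]
oj [549.  -8.  10.] [ 763.  127. 1355.]
```

View pics/crop.png

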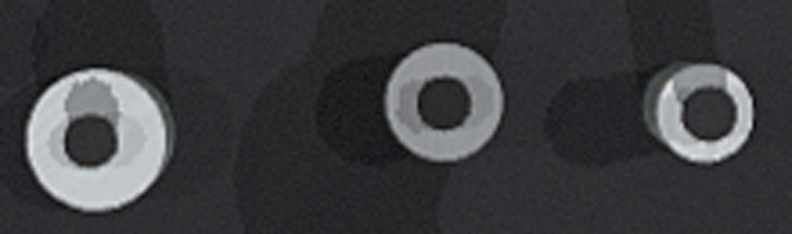

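The depth from the two cameras agrees to within about 5 mm. Averaged over both, the knob centres are short (454,246), middle (486,-12) and tall (481,-200). I'm closing the claw and moving over the short jar at safe height.

Emit:
arm_command(rows=[[[-40, -62, 0, 0, 0, 0], [-80, -124, 0, 0, 0, 0], [-110, -170, 0, 0, 0, 0], [-140, -217, 0, 0, 0, 0], [-170, -263, 0, 0, 0, 0], [-200, -310, 0, 0, 0, 0], [-230, -350, 0, 0, 0, 0], [-252, -390, 0, 0, 0, 0], [-252, -390, 0, 0, 0, 0], [-252, -390, 0, 0, 0, 0], [-252, -390, 0, 0, 0, 0], [-252, -390, 0, 0, 0, 0], [-290, -400, 0, 0, 0, 0], [-330, -412, 0, 0, 0, 0], [-370, -423, 0, 0, 0, 0], [-410, -435, 0, 0, 0, 0], [-450, -446, 0, 0, 0, 0], [-490, -458, 0, 0, 0, 0], [-530, -470, 0, 0, 0, 0], [-560, -478, 0, 0, 0, 0]]], claw=-1)

```text
clock: 1.77
eef_pos: [471.3, 120.1, 231.3]
tool_rot: [-3.141, 0.001, -1.14]
force: [-0.4, -0.3, 0.0]
width: -0.1
```

Emit:
arm_command(rows=[[[-38, -11, 0, 0, 0, 0], [-76, -22, 0, 0, 0, 0], [-110, -32, 10, 0, 0, 0], [-124, -37, 40, 0, 0, 0], [-124, -37, 70, 0, 0, 0], [-124, -37, 95, 0, 0, 0], [-124, -37, 105, 0, 0, 0], [-124, -37, 105, 0, 0, 0], [-124, -37, 105, 0, 0, 0], [-124, -37, 105, 0, 0, 0]]])

```text
clock: 2.6
eef_pos: [455.7, 244.8, 127.6]
tool_rot: [-3.139, 0.0, -1.144]
force: [0.2, 0.1, -0.0]
width: -0.1
```

```bash
cat > look.py <<'E'
import sys
from cell import sensors, get_image
import cv2, pickle
from h import *
t=sys.argv[1];u,v=int(sys.argv[2]),int(sys.argv[3])
s=sensors.read_state();print({k:np.round(s[k],3) for k in("clock","eef_pos","tool_rot","force")})
ims=[]
P=np.array(s["eef_pos"])
for n in("side","wrist"):
    d=get_image(n);pickle.dump(d,open(n+t+".pkl","wb"))
    im=d["pixels"][:,:,::-1].copy()
    if n=="side":
        c=d["pose"][:3,:3].T@(P-d["pose"][:3,3]);K=d["K"]
        print("tcp px",K[0,2]+K[0,0]*c[0]/-c[2],K[1,2]-K[1,1]*c[1]/-c[2])
        im=im[v-50:v+50,u-50:u+50]; im=cv2.resize(im,(400,400),interpolation=cv2.INTER_CUBIC)
        print("crop origin",u-50,v-50,"x4")
    else: im=im[:,120:520]
    ims.append(im)
cv2.imwrite(f"pics/l{t}.png",np.hstack(ims))
E
python3 look.py a 365 285
```

```text
{'clock': np.float64(2.6), 'eef_pos': array([455.655, 244.762, 127.604]), 'tool_rot': array([-3.139,  0.   , -1.144]), 'force': array([ 0.232,  0.085, -0.006])}
tcp px 365.49131447560694 280.28571907965784
crop origin 315 235 x4
```

View pics/la.png

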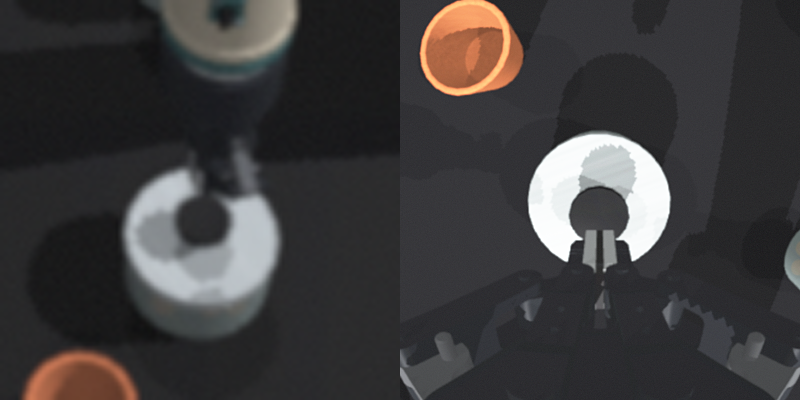

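```bash
python3 - <<'E'
from h import *
import cv2
d=pickle.load(open("sidea.pkl","rb"));im=d["pixels"][:,:,::-1]
a=cv2.resize(im[255:315,335:395],(600,600),interpolation=cv2.INTER_CUBIC)
cv2.imwrite("pics/sa.png",a)
d=pickle.load(open("wrista.pkl","rb"));K,P=d["K"],d["pose"];print(K,P.round(3))
def proj(p):
    c=P[:3,:3].T@(np.array(p)-P[:3,3]);x,y,z=c[0],-c[1],-c[2];r=np.hypot(x,y);th=np.arctan2(r,z)
    return K[0,2]+K[0,0]*th*x/r-120+400,K[1,2]+K[0,0]*th*y/r
print("tcp",proj([455.7,244.8,127.6]));
for k in([455.7,244.8,83],[457,244,83],[451.5,247.3,83]):print(k,proj(k))
E
```

```text
[[309.70691629   0.         319.26040624]
 [  0.         309.70691629 192.21798845]
 [  0.           0.           1.        ]] [[ 4.15000e-01  8.76000e-01  2.45000e-01  5.18785e+02]
 [-9.10000e-01  4.00000e-01  1.12000e-01  2.73620e+02]
 [-1.00000e-03 -2.70000e-01  9.63000e-01  2.70160e+02]
 [ 0.00000e+00  0.00000e+00  0.00000e+00  1.00000e+00]]
tcp (np.float64(599.4229490953735), np.float64(247.89619662998882))
[455.7, 244.8, 83] (np.float64(599.4252750271751), np.float64(217.5723538789286))
[457, 244, 83] (np.float64(601.3975040988455), np.float64(216.3335411672527))
[451.5, 247.3, 83] (np.float64(593.2106764818327), np.float64(221.595202507534))
```

View pics/sa.png

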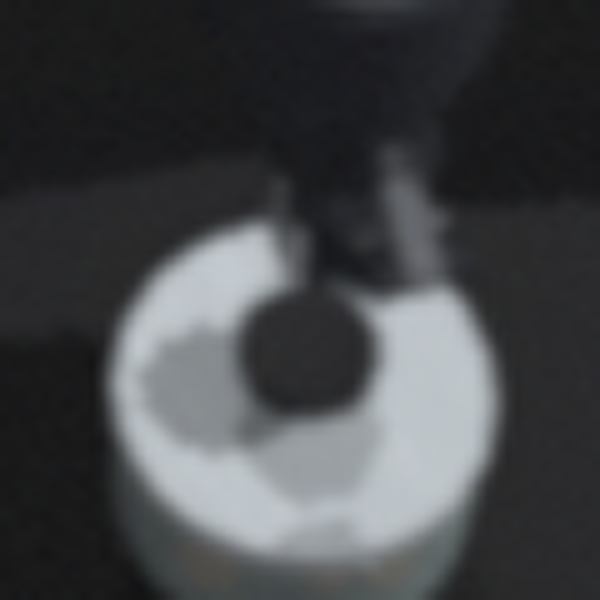

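```bash
python3 - <<'E'
from cell import get_image
from h import *
import cv2
d=pickle.load(open("sidea.pkl","rb"));X=world(d)
for lo,hi in((115,128),(128,140),(140,155),(155,175),(175,200)):
    m=(X[...,2]>lo)&(X[...,2]<hi)&(np.hypot(X[...,0]-455,X[...,1]-245)<90)&(d["z_map"]>0)
    p=X[m];v,u=np.nonzero(m)
    if len(p):print(lo,len(p),p.min(0).round(),p.max(0).round(),p.mean(0).round(),u.min(),u.max(),v.min(),v.max())
K=d["K"]
for z in(127,177,227):
    c=d["pose"][:3,:3].T@(np.array([455.7,244.8,z])-d["pose"][:3,3]);print(K[0,2]+K[0,0]*c[0]/-c[2],K[1,2]-K[1,1]*c[1]/-c[2])
d=get_image("top");pickle.dump(d,open("topa.pkl","wb"));X=world(d)
cv2.imwrite("pics/ta.png",cv2.resize(d["pixels"][200:300,180:280,::-1],(600,600),interpolation=cv2.INTER_CUBIC))
p=X[(X[...,2]>110)&(X[...,2]<170)&(np.hypot(X[...,0]-455,X[...,1]-245)<90)];print(p.round()[:30])
E
```

```text
128 10 [449. 243. 129.] [465. 259. 140.] [458. 253. 134.] 362 368 279 283
140 12 [451. 248. 142.] [463. 263. 154.] [458. 256. 147.] 363 367 276 283
155 15 [453. 229. 155.] [474. 261. 175.] [461. 252. 164.] 360 367 265 279
175 61 [441. 239. 176.] [474. 291. 200.] [453. 265. 187.] 360 372 264 283
365.4593405612428 280.41191469164124
366.6523974696018 270.5565710248544
367.9199215523063 260.0860852052271
[]
```

View pics/ta.png

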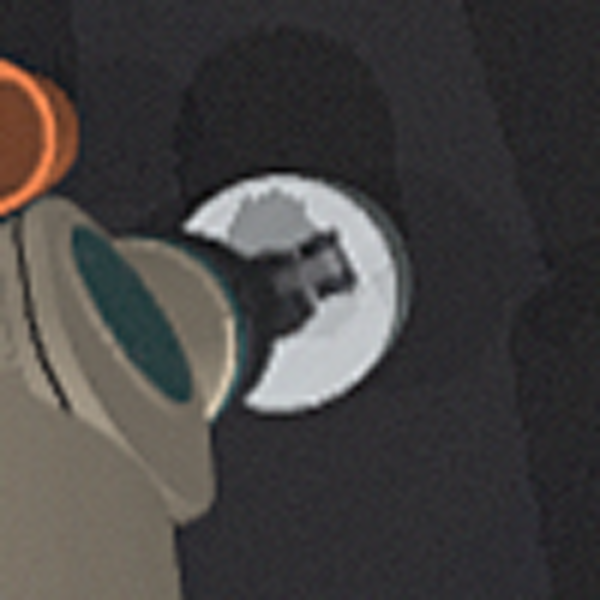

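The tip is within a few mm of the knob centre in all views. In the side crop the tip is at (300,280) and the knob at (310,350), and the wrist picture has the knob at (600,214) in line with the fingers. Now descending.

Emit:
arm_command(rows=[[[0, 0, 15, 0, 0, 0], [0, 0, 30, 0, 0, 0], [0, 0, 37, 0, 0, 0], [0, 0, 39, 0, 0, 0], [0, 0, 41, 0, 0, 0], [0, 0, 43, 0, 0, 0], [0, 0, 44, 0, 0, 0], [0, 0, 45, 0, 0, 0], [0, 0, 46, 0, 0, 0], [0, 0, 46, 0, 0, 0], [0, 0, 46, 0, 0, 0]]])

```text
clock: 3.67
eef_pos: [454.9, 244.8, 80.7]
tool_rot: [-3.141, 0.0, -1.143]
force: [0.3, -0.7, 2.0]
width: -0.1
```

Emit:
arm_command(rows=[[[0, 0, 1, 0, 0, 0], [0, 0, 2, 0, 0, 0], [0, 0, 3, 0, 0, 0], [0, 0, 4, 0, 0, 0], [0, 0, 5, 0, 0, 0], [0, 0, 6, 0, 0, 0], [0, 0, 6.5, 0, 0, 0], [0, 0, 7, 0, 0, 0], [0, 0, 7, 0, 0, 0], [0, 0, 7, 0, 0, 0]]])

```text
clock: 4.5
eef_pos: [454.9, 244.8, 73.5]
tool_rot: [-3.141, 0.0, -1.143]
force: [1.7, 1.2, 3.6]
width: 0.1
```

Emit:
arm_command(rows=[[[0, 0, 1, 0, 0, 0], [0, 0, 2, 0, 0, 0], [0, 0, 2, 0, 0, 0], [0, 0, 2, 0, 0, 0]]])

```text
clock: 4.83
eef_pos: [454.9, 244.8, 71.8]
tool_rot: [-3.141, 0.0, -1.143]
force: [1.5, -0.1, 8.0]
width: 0.0
```

Emit:
arm_command(rows=[[[0, 0, 0.5, 0, 0, 0], [0, 0, 1, 0, 0, 0], [0, 0, 1, 0, 0, 0], [0, 0, 1, 0, 0, 0]]])

```text
clock: 5.17
eef_pos: [454.9, 244.8, 71.0]
tool_rot: [-3.14, 0.0, -1.143]
force: [0.4, 0.1, 9.0]
width: -0.1
```

The force climbs well past the 3 N friction, so the knob is at its stop. Retracting and moving over the middle jar.

Emit:
arm_command(rows=[[[0, 0, -10, 0, 0, 0], [0, 0, -40, 0, 0, 0], [0, 0, -75, 0, 0, 0], [0, 0, -100, 0, 0, 0], [35, 11, -100, 0, 0, 0], [72, 23, -100, 0, 0, 0], [110, 35, -100, 0, 0, 0], [148, 47, -100, 0, 0, 0], [185, 58, -100, 0, 0, 0], [220, 69, -100, 0, 0, 0], [240, 76, -90, 0, 0, 0], [248, 78, -79, 0, 0, 0], [248, 78, -79, 0, 0, 0], [248, 78, -79, 0, 0, 0], [248, 78, -79, 0, 0, 0]]])

```text
clock: 6.42
eef_pos: [485.8, -12.1, 149.5]
tool_rot: [3.141, 0.001, -1.141]
force: [-0.4, -0.0, 0.1]
width: 0.1
```

```bash
python3 look.py b 362 210; python3 - <<'E'
from h import *
d=pickle.load(open("sideb.pkl","rb"));X=world(d)
m=(np.hypot(X[...,0]-454,X[...,1]-246)<15);print("short knob z side",np.percentile(X[m][:,2],[25,50,75]))
d=pickle.load(open("wristb.pkl","rb"));K,P=d["K"],d["pose"]
def proj(p):
    c=P[:3,:3].T@(np.array(p)-P[:3,3]);x,y,z=c[0],-c[1],-c[2];r=np.hypot(x,y);th=np.arctan2(r,z)
    return K[0,2]+K[0,0]*th*x/r-120+400,K[1,2]+K[0,0]*th*y/r
for k in([487,-13,105],[484,-11,105],[489,-13,105],[487,-13,150]):print(k,proj(k))
E
```

```text
{'clock': np.float64(6.417), 'eef_pos': array([485.849, -12.064, 149.461]), 'tool_rot': array([ 3.141e+00,  1.000e-03, -1.141e+00]), 'force': array([-0.379, -0.035,  0.126])}
tcp px 362.2053557009271 199.105731833756
crop origin 312 160 x4
short knob z side [72.9522837  74.41372673 76.1389377 ]
[487, -13, 105] (np.float64(601.599269197462), np.float64(217.00817557368677))
[484, -11, 105] (np.float64(596.8291527735848), np.float64(219.74784207116292))
[489, -13, 105] (np.float64(602.9109862775254), np.float64(214.35373512526175))
[487, -13, 150] (np.float64(602.1276366055024), np.float64(247.81982141447048))
```

View pics/lb.png

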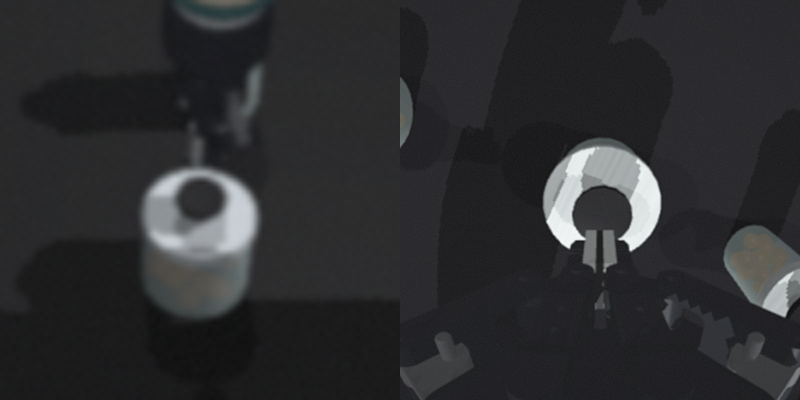

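The short knob's top now reads z≈74.4, so it is in. The wrist picture puts the middle knob at (602,214), about 2 mm ahead of the tip. I'll correct for that and press.

Emit:
arm_command(rows=[[[2, -1, 15, 0, 0, 0], [2, -1, 30, 0, 0, 0], [2, -1, 38, 0, 0, 0], [2, -1, 41, 0, 0, 0], [2, -1, 43, 0, 0, 0], [2, -1, 45, 0, 0, 0], [2, -1, 46, 0, 0, 0], [2, -1, 47, 0, 0, 0], [2, -1, 48, 0, 0, 0], [2, -1, 49, 0, 0, 0], [2, -1, 50, 0, 0, 0], [2, -1, 50, 0, 0, 0], [2, -1, 50, 0, 0, 0]]])

```text
clock: 7.6
eef_pos: [488.4, -14.6, 99.4]
tool_rot: [-3.141, -0.0, -1.143]
force: [0.6, 1.4, 2.1]
width: 0.1
```

Emit:
arm_command(rows=[[[0, 0, 1, 0, 0, 0], [0, 0, 2, 0, 0, 0], [0, 0, 3, 0, 0, 0], [0, 0, 4, 0, 0, 0], [0, 0, 5, 0, 0, 0], [0, 0, 6, 0, 0, 0], [0, 0, 6, 0, 0, 0], [0, 0, 6, 0, 0, 0]]])

```text
clock: 8.27
eef_pos: [488.5, -14.7, 93.7]
tool_rot: [-3.141, -0.0, -1.143]
force: [-0.5, 2.5, 8.3]
width: -0.0
```

Emit:
arm_command(rows=[[[0, 0, 0.5, 0, 0, 0], [0, 0, 0.7, 0, 0, 0], [0, 0, 0.7, 0, 0, 0], [0, 0, 0.7, 0, 0, 0]]])

```text
clock: 8.6
eef_pos: [488.5, -14.7, 93.2]
tool_rot: [-3.141, -0.0, -1.143]
force: [-1.9, 2.3, 9.4]
width: 0.1
```

Emit:
arm_command(rows=[[[0, 0, -10, 0, 0, 0], [0, 0, -40, 0, 0, 0], [0, 0, -75, 0, 0, 0], [0, 0, -90, 0, 0, 0], [33, 16, -90, 0, 0, 0], [68, 33, -90, 0, 0, 0], [103, 51, -90, 0, 0, 0], [136, 67, -90, 0, 0, 0], [156, 77, -85, 0, 0, 0], [166, 82, -79, 0, 0, 0], [166, 82, -79, 0, 0, 0], [166, 82, -79, 0, 0, 0], [166, 82, -79, 0, 0, 0]]])

```text
clock: 9.68
eef_pos: [482.5, -197.5, 171.5]
tool_rot: [3.142, 0.002, -1.14]
force: [0.2, 1.2, -0.0]
width: -0.3
```

```bash
python3 look.py c 367 155; python3 - <<'E'
from h import *
d=pickle.load(open("sidec.pkl","rb"));X=world(d)
m=(np.hypot(X[...,0]-484,X[...,1]+11)<15);print("mid knob z side",np.percentile(X[m][:,2],[25,50,75]))
d=pickle.load(open("wristc.pkl","rb"));K,P=d["K"],d["pose"]
def proj(p):
    c=P[:3,:3].T@(np.array(p)-P[:3,3]);x,y,z=c[0],-c[1],-c[2];r=np.hypot(x,y);th=np.arctan2(r,z)
    return K[0,2]+K[0,0]*th*x/r-120+400,K[1,2]+K[0,0]*th*y/r
for k in([484,-200,128],[480,-197,128],[488,-200,128]):print(k,proj(k))
E
```

```text
{'clock': np.float64(9.683), 'eef_pos': array([ 482.509, -197.506,  171.458]), 'tool_rot': array([ 3.142e+00,  2.000e-03, -1.140e+00]), 'force': array([ 0.159,  1.172, -0.022])}
tcp px 368.3551368461274 149.0294451085149
crop origin 317 105 x4
mid knob z side [94.18408673 96.05978665 98.45403032]
[484, -200, 128] (np.float64(603.9106030800335), np.float64(217.87865511324458))
[480, -197, 128] (np.float64(597.0437769890899), np.float64(221.33171622976764))
[488, -200, 128] (np.float64(606.572282120563), np.float64(212.53640976461037))
```

View pics/lc.png

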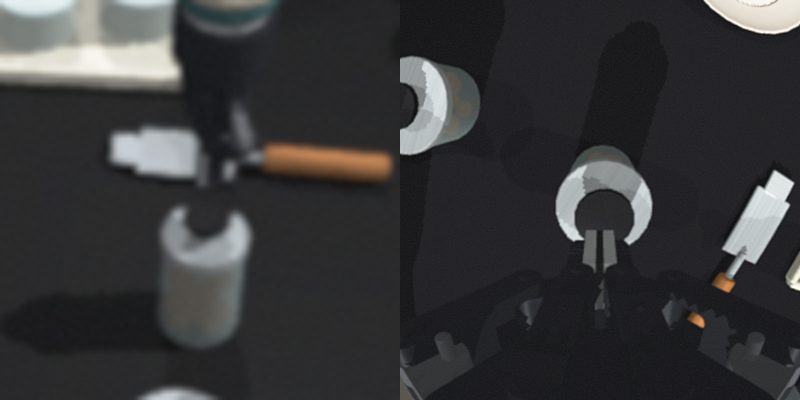

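The wrist picture shows the tall knob at (604,217), which matches (484,-200). Pressing it now. The middle knob's top now reads z≈96, so it is in.

Emit:
arm_command(rows=[[[1, -1, 15, 0, 0, 0], [1, -1, 30, 0, 0, 0], [1, -1, 37, 0, 0, 0], [1, -1, 40, 0, 0, 0], [1, -1, 42, 0, 0, 0], [1, -1, 44, 0, 0, 0], [1, -1, 45, 0, 0, 0], [1, -1, 46, 0, 0, 0], [1, -1, 47, 0, 0, 0], [1, -1, 48, 0, 0, 0], [1, -1, 49, 0, 0, 0], [1, -1, 49, 0, 0, 0], [1, -1, 49, 0, 0, 0]]])

```text
clock: 10.87
eef_pos: [484.1, -200.3, 122.7]
tool_rot: [-3.141, -0.0, -1.143]
force: [0.5, 1.3, 3.5]
width: -0.3
```

Emit:
arm_command(rows=[[[0, 0, 1, 0, 0, 0], [0, 0, 2, 0, 0, 0], [0, 0, 3, 0, 0, 0], [0, 0, 4, 0, 0, 0], [0, 0, 5, 0, 0, 0], [0, 0, 5, 0, 0, 0], [0, 0, 5, 0, 0, 0]]])

```text
clock: 11.45
eef_pos: [484.1, -200.3, 117.8]
tool_rot: [-3.141, -0.0, -1.143]
force: [0.1, 2.1, 5.1]
width: 0.0
```

Emit:
arm_command(rows=[[[0, 0, 0.7, 0, 0, 0], [0, 0, 1.4, 0, 0, 0], [0, 0, 1.8, 0, 0, 0], [0, 0, 1.8, 0, 0, 0], [0, 0, 1.8, 0, 0, 0]]])

```text
clock: 11.87
eef_pos: [484.2, -200.2, 116.4]
tool_rot: [-3.141, -0.0, -1.143]
force: [0.4, 2.1, 9.3]
width: 0.1
```

Emit:
arm_command(rows=[[[0, 0, -10, 0, 0, 0], [0, 0, -40, 0, 0, 0], [0, 0, -75, 0, 0, 0], [0, 0, -110, 0, 0, 0], [30, 15, -110, 0, 0, 0], [60, 35, -110, 0, 0, 0], [90, 50, -110, 0, 0, 0], [120, 70, -110, 0, 0, 0], [150, 90, -110, 0, 0, 0], [180, 100, -110, 0, 0, 0], [200, 110, -110, 0, 0, 0], [200, 110, -110, 0, 0, 0], [200, 110, -110, 0, 0, 0], [200, 110, -110, 0, 0, 0]]])

```text
clock: 13.03
eef_pos: [466.1, -427.0, 225.4]
tool_rot: [3.141, 0.002, -1.143]
force: [0.2, -0.2, -0.9]
width: -0.2
```

```bash
python3 - <<'E'
from cell import sensors, get_image
from h import *
import cv2
s=sensors.read_state();print(s["clock"],s["eef_pos"],s["force"])
for cam in("top","side"):
    d0=pickle.load(open(cam+".pkl","rb"));d=get_image(cam);X=world(d);X0=world(d0)
    cv2.imwrite(f"pics/{cam}9.png",d["pixels"][:,:,::-1])
    for n,(x,y),h in(("s",(455,245.5),60),("m",(486,-12.5),82),("t",(482,-199),105)):
        for q,Y in((0,X0),(1,X)):
            r=np.hypot(Y[...,0]-x,Y[...,1]-y)
            k=Y[(r<13)][:,2];l=Y[(r<60)&(abs(Y[...,2]-h)<4)]
            print(cam,n,q,"knobz",np.median(k).round(1),"lid",((l.min(0)+l.max(0))/2).round(1))
E
```

```text
13.0333 [ 466.06743957 -427.03562767  225.3657433 ] [ 0.22916411 -0.18931023 -0.90870911]
top s 0 knobz 83.3 lid [456.8 244.8  60. ]
top s 1 knobz 75.3 lid [457.1 243.8  60. ]
top m 0 knobz 105.6 lid [488.7 -13.3  82. ]
top m 1 knobz 97.4 lid [488.7 -13.4  82. ]
top t 0 knobz 128.3 lid [ 485.3 -200.1  105.1]
top t 1 knobz 120.4 lid [ 485.3 -199.8  105. ]
side s 0 knobz 82.3 lid [451.6 248.3  60. ]
side s 1 knobz 75.4 lid [451.5 247.8  60. ]
side m 0 knobz 104.4 lid [483.7 -10.1  81.9]
side m 1 knobz 97.0 lid [484.   -9.9  82. ]
side t 0 knobz 126.7 lid [ 477.9 -193.4  105. ]
side t 1 knobz 118.0 lid [ 477.9 -197.3  105. ]
```

View pics/top9.png

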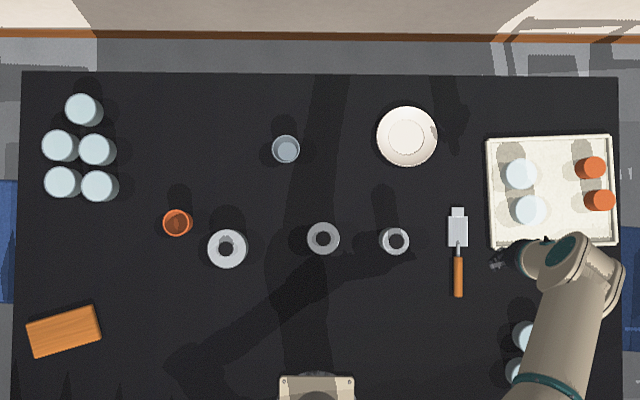

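All three knobs are 8 mm lower in the top camera. The picture shows the jars at (227,249), (323,238) and (396,241) with everything else unmoved, and the arm is clear. Handing in.

```bash
python3 -c "
from cell import order
print(order.finish_job())"
```

```text
the job is handed in; nothing more can be done
None
```

I pushed in all three knobs with the closed fingertips, short jar first, then middle, then tall, and handed the job in at about 13 s. Each press ended at about 9 N, well above the 3 N friction and with the force still climbing at the stop.

- **Knobs:** The top camera put all three knob tops about 8 mm lower than at the start. They went from 83.3 to 75.3 mm, 105.6 to 97.4 mm, and 128.3 to 120.4 mm, so all look fully in. The side camera showed drops of 6.9, 7.4 and 8.7 mm, noisier but still over 6 mm.
- **Jars:** In the top camera the lids moved 1 mm or less, and the jars looked upright. The side camera showed the tall jar's lid centre shifted 4 mm, which I put down to few depth readings on that lid.
- **Other objects:** The open jar, pot, plate and trowel looked unmoved in the last top picture; I checked them by eye only.
- **Camera disagreement:** The two cameras differed by about 5 mm on most positions, up to 7 mm at the tall jar's lid. I used the wrist view to settle the middle and tall knob positions; for the short one it put the knob a few mm ahead, and I pressed without correcting.

The arm was clear of everything when I handed in, and no verdict came back.

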